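# Index the pill dispenser's star wheel and run out its tray

## Task

On the grey pill dispenser, push the star wheel round spoke by spoke, anticlockwise seen from above, until the spoke with the round disc at its end points straight at the small black ridge above the tray, and do not wind it noticeably past the ridge. Only then turn the black ball dial clockwise as far as it goes, so that the tray runs out, and let go with the wheel still at the ridge. Leave the bell, tumbler, bottle and glasses standing or lying where they are.

Things in the scene. Friction and masses are not known exactly. Their poses are not given: they have to be found in the camera images.
- dispenser: Grey pill dispenser, fixed. Origin on the cabinet top (z = 0); x points from its front (tray side) to its back, y to its left; yaw varies. Main shell: x -107 to +107 mm, y -180 to +40, 68 mm high; side block with ball dial: x -60 to +60, y +40 to +170, 68 mm high. Vertical axes: wheel at (0, -70), ball at (0, +115).
- cover (a point): Centre of the top of the clear flat cover bridging the wheel's +y part, 107 mm above the cabinet top: spans x -100 to +100, y -48 to +35 mm in the dispenser's frame, 5 mm thick, walled on its +y side. Spokes pass under it, a gripper cannot: the wheel is reached from above only where y is below -48 mm.
- ridge (a point): Top of the black index ridge (14 x 8 x 8 mm, look only) on the shell above the tray, at (-100, -70) in the dispenser's frame.
- wheel_axis (a point): Point on the star wheel's vertical axis, 96 mm above the cabinet top, level with the spokes' tops. Hub radius 18 mm, top at 98 mm. Five equal spokes 72 degrees apart, 10 mm wide, reaching 88 mm from the axis, from 76 to 96 mm above the cabinet top (8 mm clear of the shell). At 62 mm from the axis the free gap between spokes is 63 mm.
- star_wheel (a joint): Angle of the white star wheel in rad, growing anticlockwise seen from above; 0 = the disc-ended spoke points along the dispenser's -x, at the ridge. Starts at -4.3 to -1.9; end stops at -4.8 and +0.6, so it cannot go round the other way. No detents: steady friction of 0.12 N m (2 N at 62 mm) holds it where it is left.
- disc_tip (a point): Centre of the top of the upright round disc (26 mm across, 20 mm high) at the end of the one marked spoke, 80 mm from the wheel axis, 96 mm above the cabinet top.
- ball_dial (a joint): Angle of the ball dial in rad, growing CLOCKWISE seen from above about its vertical axis; starts at 0, end stop at 1.4. Steady friction 0.12 N m, stays where left. It is geared to the tray: the tray runs out 40 mm per rad.
- ball_center (a point): Centre of the smooth black ball (diameter 50 mm), 113 mm above the cabinet top, on an 18 mm stem; it must be gripped across its middle at this height or it slips. The collar below it is 74 mm above the cabinet top.
- tray_lip (a point): Middle of the front upper edge of the white tray (68 mm wide, 32 mm high, its top 40 mm above the cabinet top), at the dispenser's front below the ridge. It travels 56 mm along the dispenser's -x when the ball dial turns all the way.
- bell: Brass handbell with wooden grip, standing loose, 165 mm high, 76 mm across its foot, 26 mm across the grip; origin at the centre of its foot. Changes places with tumbler and bottle.
- tumbler: Lilac plastic tumbler, standing loose, 125 mm high, 76 mm across the rim; origin at the centre of its foot.
- bottle: Glass water bottle with cap, standing loose, 200 mm high, 66 mm across; origin at the centre of its foot.
- glasses: Folded gold-rimmed reading glasses lying flat, about 132 mm along their y by 45 mm, 12 mm high; origin at their centre underneath.

How it is judged:
By the outcome, as a careful person would: the job done as asked, in the order asked, and still so for the second after the job is handed in, with the robot touching nothing.
It also fails if it takes over 64 s, if anything falls off the work surface, if the arm or the gripper's body presses on something with over 40 N, if the wrist force passes 120 N, or if a joint passes its speed limit or range.

## Robot

A 6-joint arm with a two-finger parallel gripper is mounted at the origin on the work surface. World frame = base frame: x ahead of the robot, y to its left, z up, the work surface at z = 0. Lengths are in m, angles in rad, forces in N, time in s.
With the tool pointing down it reaches from about 0.35 to 0.95 m from the base axis. Payload 17.4 kg.
Tool frame: the origin (TCP) lies at the very end of the fingers, on their centre line; the grasp point (between the pads) lies 19 mm behind it (grasp_offset is the z of the grasp point in the tool frame, in m); z points along the fingers, y is the direction in which the jaws open and shut (so a half turn about z gives the same grasp; the last joint's range is limited). The gripper opens to 93 mm and grips with 3 to 60 N. Pads are 15 mm wide; open, the fingers measure 128 mm over their backs; the gripper's body (75 mm by 188 mm) begins 65 mm behind the grasp point.
Start: joints at [-1.214, 0.116, 1.442, -0, 1.584, -0.038], TCP at [0.26, -0.623, 0.219] pointing down, gripper open.
Joint ranges: [-2.83, 2.83], [-0.83, 2.19], [0.07, 2.5], [-1.14, 4.28], [0.01, 3], [-2.97, 2.97]. Speed limits (rad/s): [1.89, 1.89, 2.22, 3.14, 3.14, 3.14].

## Interface

Orientations are given as a unit quaternion [w, x, y, z].
In Python, from cell import read_state, camera, camera_model, sign_off, search_frame, grasp_offset gives the robot as it stands. The module is installed in compiled form; this text tells all that it offers.
- The arm moves only by the shell command python3 -m pendant 'ROWS' [OPENING]. ROWS is JSON, a list of rows, each a list of 4 numbers: the shift along the world's x, y, z in m, then the turn about the world's z in rad. A call has 1 to 12 rows; each row shifts and turns the pose as measured when the row begins; what a row does not reach is not made up. A row lasts 1/12 s, in which the tool goes at most 41.7 mm and 7.16 degrees, less where a joint would pass 70% of its speed; a pose out of reach is approached as far as the arm can. A call is refused whole if a number of a shift passes 0.0417 or a number of a turn 0.125, either way. A call with a gripper value outside its range is refused whole. OPENING is the finger opening in m, from 0 to 0.093, set as the call begins (- or left out, the last holds). The fingers move at their own pace and stop on an object; the grip force is fixed at half the most. Time passes only in rows, so rows that do not move let the fingers close. It gives the time, the measured TCP pose, the force and the opening at its end, in the units of the state.
- read_state(): the state, without advancing time (a new reading comes with each control period).
- camera(name): name is "scene" or "top" or "wrist"; returns the picture (384x512x3 uint8, red, green, blue); there is no depth.
- camera_model(name): a dict with "mtx" (3x3 intrinsics, pixels), "world_from_camera" (4x4, takes a point from camera to world coordinates). Camera axes: x right, y down, z forward; pixel columns grow to the right and rows downward; lengths in m; the calibration is good to about 2 mm. A picture is of the moment at which its call begins: read the wrist's pose just before it. camera_model takes no time and is no camera call; for the wrist camera it gives the pose at the moment of the call.
- sign_off(): hands the job in, once; it reports no verdict.
Trained networks look in the newest picture that a camera, given by its name, has taken for a name from the list of things; names that differ only in an ending like _2 or _b are one class to them, and where a whole thing is asked for, a point or a joint stands for the part that bears it (a point fixed in the world has none). Each returns a list of dicts, best first, with "score" (0 to 1); they miss things now and then, are a little off and sometimes report something else, mostly with a low value. They report only what shows in the picture. A call takes as long as a camera call.
- search_frame(camera, label): "position" ([x, y, z] in m, in the coordinates of the camera as it stood for that picture, good to about 4 mm: the middle of the surface that is visible of it).
The state is a dict: "time_s": time; "qpos": joint angles; "dq": joint speeds; "joint_torque": joint torques, N m; "eef_pos": TCP position; "eef_rot": TCP orientation; "contact_force": force on the tool from outside, world axes, zero at the start; "moment": the same for the moment, N m; "grip_width": opening from 0.0 (shut) to 1.0 (fully open).
Only numpy, scipy, OpenCV 4.12 (cv2) and the standard library are available. Lean on these libraries where they do the work, as an engineer would, in place of code of your own. Each camera call takes 0.05 s, during which the arm holds its last target.

## Working session

There is one attempt and no reset: what is moved stays moved. The work goes in short steps, Python scripts to look and compute and a shell command to move; the robot and the scene stay as the last step left them, time stands still between calls to the robot, and variables do not carry over. Pictures are saved under pics/ and viewed, and the job is handed in when it is done.

```bash
mkdir -p pics; ls
python3 - <<'E'
from cell import *
import cv2
s=read_state(); print(s['time_s'],s['eef_pos'],s['eef_rot'],s['grip_width'],grasp_offset() if callable(grasp_offset) else grasp_offset)
for n in ['scene','top','wrist']:
    im=camera(n); cv2.imwrite(f'pics/{n}0.png',im[:,:,::-1])
    print(n,camera_model(n))
E
```

```text
pics
0.0 [ 0.25955754 -0.62288689  0.2179141 ] [-5.66469561e-04  9.80578521e-01  1.96126061e-01 -1.03941592e-04] 1.0005850225942723 -0.0188
scene {'mtx': array([[396.26134317,   0.        , 258.15111539],
       [  0.        , 396.26134317, 195.91362643],
       [  0.        ,   0.        ,   1.        ]]), 'world_from_camera': array([[-0.18567897,  0.65535831, -0.73213988,  1.21964265],
       [ 0.98258637,  0.12905484, -0.13367454,  0.12949908],
       [ 0.00688147, -0.74421121, -0.66790891,  0.68335237],
       [ 0.        ,  0.        ,  0.        ,  1.        ]])}
top {'mtx': array([[386.41657163,   0.        , 255.10128861],
       [  0.        , 386.41657163, 191.25103656],
       [  0.        ,   0.        ,   1.        ]]), 'world_from_camera': array([[-0.0269017 , -0.98594223,  0.1649067 ,  0.4549488 ],
       [-0.99958898,  0.02489681, -0.01421307,  0.00651551],
       [ 0.00990761, -0.16522128, -0.98620676,  0.9560608 ],
       [ 0.        ,  0.        ,  0.        ,  1.        ]])}
wrist {'mtx': array([[317.92180575,   0.        , 257.94004249],
       [  0.        , 317.92180575, 186.69002237],
       [  0.        ,   0.        ,   1.        ]]), 'world_from_camera': array([[ 0.38438341, -0.89200666, -0.23785186,  0.32439337],
       [-0.92317061, -0.37205511, -0.09659722, -0.59522472],
       [-0.00232864,  0.25670821, -0.96648615,  0.38477439],
       [ 0.        ,  0.        ,  0.        ,  1.        ]])}
```

View pics/scene0.png

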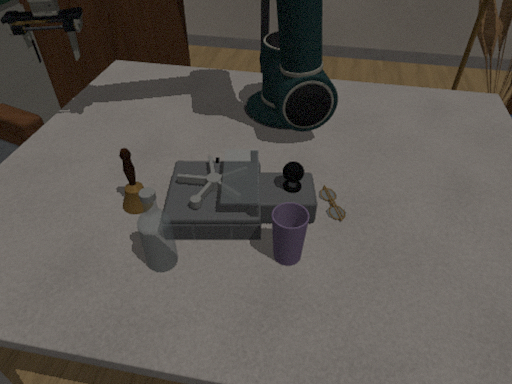

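View pics/top0.png

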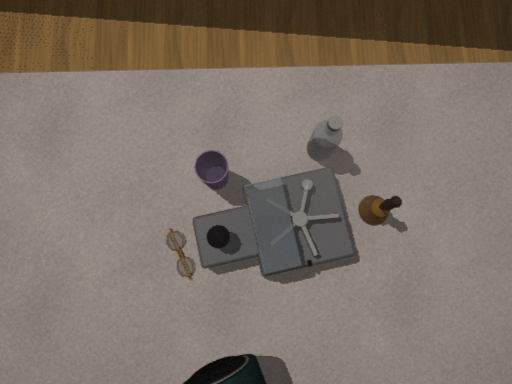

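```bash
cat > h.py <<'E'
from cell import *
import numpy as np, cv2
def toworld(cam,p):
    T=camera_model(cam)['world_from_camera']; return T[:3,:3]@np.array(p)+T[:3,3]
def proj(cam,p):
    m=camera_model(cam);T=np.linalg.inv(m['world_from_camera']);q=T[:3,:3]@np.array(p)+T[:3,3];q=m['mtx']@q;return q[:2]/q[2]
def ray(cam,uv,z):
    m=camera_model(cam);T=m['world_from_camera'];d=T[:3,:3]@np.linalg.solve(m['mtx'],[uv[0],uv[1],1.]);o=T[:3,3];return o+d*(z-o[2])/d[2]
E
python3 - <<'E'
from h import *
np.set_printoptions(precision=4,suppress=True)
for c in ['top','scene']:
  for l in ['ball_center','disc_tip','wheel_axis','ridge','cover','tray_lip','bell','tumbler','bottle','glasses']:
    try:
      r=search_frame(c,l)
      for d in r[:2]: print(c,l,round(d['score'],2),toworld(c,d['position']),proj(c,toworld(c,d['position'])))
    except Exception as e: print(c,l,e)
print(read_state()['time_s'])
E
```

```text
top ball_center 0.92 [0.4993 0.0753 0.1353] [218.108  235.5862]
top disc_tip 0.66 [ 0.5386 -0.1151  0.091 ] [304.343  216.7838]
top wheel_axis 0.93 [ 0.5169 -0.0653  0.0675] [281.7912 227.781 ]
top ridge 0.92 [ 0.5193 -0.063   0.0646] [280.6513 226.8649]
top cover 0.66 [ 0.5191 -0.066   0.0659] [281.9919 226.8735]
top tumbler 0.94 [0.6613 0.0915 0.0681] [212.8656 168.0278]
top bottle 0.85 [ 0.708  -0.1654  0.1318] [325.8384 138.232 ]
top bottle 0.29 [ 0.5194 -0.0641  0.0667] [281.19   226.7316]
top glasses 0.84 [0.4621 0.18   0.0031] [179.7531 254.947 ]
scene ball_center 0.63 [0.5096 0.0777 0.1266] [292.1504 170.4693]
scene disc_tip 0.78 [ 0.5433 -0.118   0.0991] [205.6902 178.4842]
scene wheel_axis 0.97 [ 0.5597 -0.0529  0.0707] [231.8288 195.8704]
scene ridge 0.78 [ 0.5624 -0.0556  0.0702] [230.4063 196.6494]
scene cover 0.76 [ 0.5623 -0.055   0.0717] [230.6793 196.1736]
scene tray_lip 0.29 [0.5079 0.081  0.1264] [293.6983 170.2773]
scene bell 0.97 [ 0.5722 -0.2936  0.0612] [132.5839 189.2541]
scene tumbler 0.74 [0.6747 0.0886 0.0893] [286.293 235.332]
scene bottle 0.77 [ 0.7366 -0.1589  0.11  ] [157.1303 233.1829]
scene glasses 0.78 [0.4771 0.1831 0.0022] [332.4551 206.7854]
1.15
```

Run:
```python
from h import *
np.set_printoptions(precision=4,suppress=True)
im=cv2.imread('pics/top0.png')
c=im[150:290,180:420]; cv2.imwrite('pics/topz.png',cv2.resize(c,None,fx=3.3,fy=3.3,interpolation=cv2.INTER_CUBIC))
im=cv2.imread('pics/scene0.png')
c=im[130:280,110:350]; cv2.imwrite('pics/scenez.png',cv2.resize(c,None,fx=3.3,fy=3.3,interpolation=cv2.INTER_CUBIC))
w=ray('top',(300,218.5),.098);b=ray('top',(218,236.5),.113);r=ray('top',(310,263),.076);d=ray('top',(307.5,185),.096)
print(w,b,r,d,np.linalg.norm(w-b),np.linalg.norm((w-r)[:2]),np.linalg.norm(w-d))
y=(b-w)[:2];a=np.arctan2(y[1],y[0])-np.pi/2; x=(w-r)[:2]; print(a,np.arctan2(x[1],x[0]))
```

```text
[ 0.5344 -0.1042  0.098 ] [0.4985 0.0774 0.113 ] [ 0.4359 -0.1249  0.076 ] [ 0.6101 -0.125   0.096 ] 0.1857470968107982 0.10062015209032768 0.0785744642071997
0.19478751052682952 0.20693397658019777
```

View pics/topz.png

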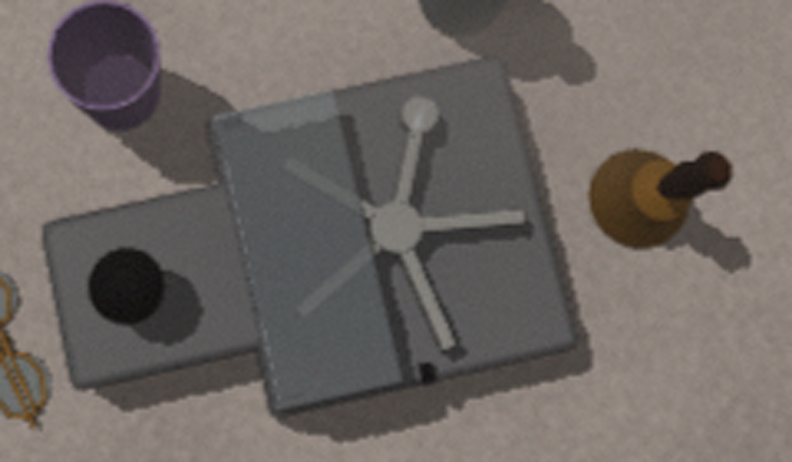

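View pics/scenez.png

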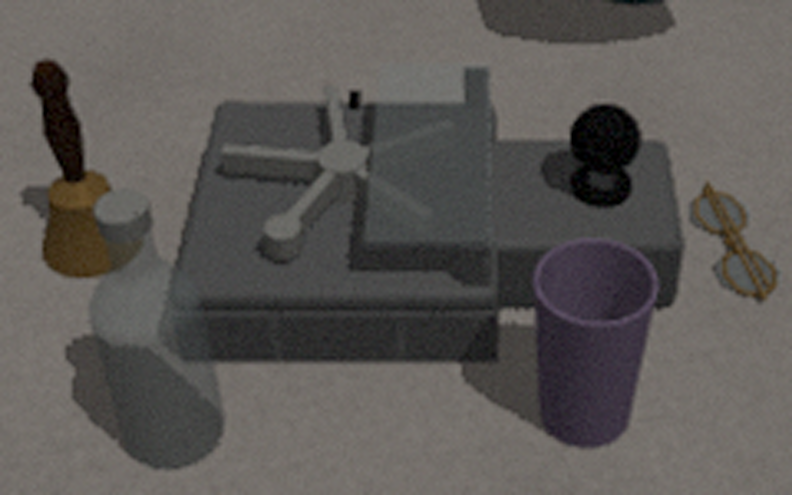

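```bash
python3 -m pendant '[[0.018,0.036,0.005,0],[0.018,0.036,0.005,-0.03],[0.018,0.036,0,-0.04],[0.018,0.036,0,-0.04],[0.018,0.036,0,-0.04],[0.018,0.036,0,-0.04],[0.018,0.036,0,0],[0.018,0.036,0,0],[0.018,0.036,0,0],[0.018,0.036,0,0],[0.018,0.036,0,0],[0,0,0,0]]' 0.0
python3 - <<'E'
from h import *
s=read_state(); print(s['time_s'],s['eef_pos'],s['eef_rot'])
im=camera('wrist'); cv2.imwrite('pics/w1.png',im[:,:,::-1])
E
```

```text
time_s: 2.15
eef_pos: [0.459, -0.2112, 0.2277]
eef_rot: [-0.001, 0.996, 0.094, 0.001]
contact_force: [-0.3, -0.6, 0.5]
grip_width: 0.193
2.15 [ 0.45899533 -0.21117271  0.22773886] [-5.79053224e-04  9.95545856e-01  9.42650723e-02  1.48663895e-03]
```

View pics/w1.png

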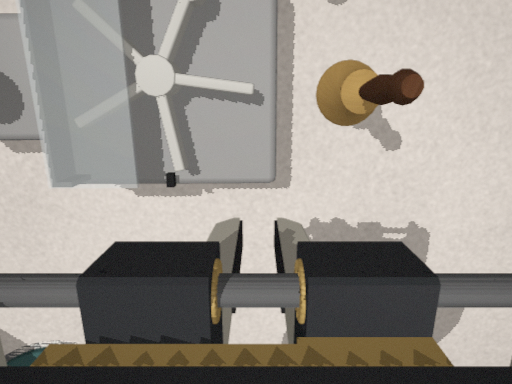

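Run:
```python
from h import *
np.set_printoptions(precision=4,suppress=True)
w=ray('wrist',(155,75.5),.098);r=ray('wrist',(171,177),.076);bl=ray('wrist',(348,95),.0)
print('w',w,'r',r,'bell',bl,np.linalg.norm((w-r)[:2]),np.arctan2(*(w-r)[1::-1]))
a=ray('wrist',(275,176),.068);b=ray('wrist',(279,5),.068);print(a,b,np.arctan2(*(b-a)[1::-1]))
a=ray('wrist',(60,185),.068);b=ray('wrist',(265,182),.068);print(a,b,np.arctan2(*(a-b)[1::-1])-np.pi/2)
for e in [(252,89),(180,167)]:
  v=ray('wrist',e,.096)-w; print(np.hypot(*v[:2]),np.arctan2(v[1],v[0]))
# wall top in scene? bottle
for c,uv,z in [('top',(335,124),.2),('top',(320,150),0.),('scene',(160,260),0.),('scene',(147,190),.2)]: print(c,ray(c,uv,z))
# dispenser frame projections for check of wall
yaw=.2; o=w[:2]+.07*np.array([-np.sin(yaw),np.cos(yaw)])
def W(x,y,z): return np.array([o[0]+x*np.cos(yaw)-y*np.sin(yaw),o[1]+x*np.sin(yaw)+y*np.cos(yaw),z])
print('origin',o,'ball',W(0,.115,.113))
for z in (.107,.12,.135,.15): print(z,proj('scene',W(-.1,.037,z)),proj('scene',W(.1,.037,z)))
```

```text
w [ 0.5327 -0.1052  0.098 ] r [ 0.4376 -0.1249  0.076 ] bell [ 0.5558 -0.3026  0.    ] 0.09711502502408738 0.20439716228813326
[ 0.457  -0.2305  0.068 ] [ 0.6162 -0.2016  0.068 ] 0.17946662392338938
[ 0.4045 -0.0083  0.068 ] [ 0.4486 -0.2214  0.068 ] 0.20402779930352244
0.08638218865883233 -1.5137999628635996
0.084294468029749 -2.7564181229761777
top [ 0.7168 -0.1717  0.2   ]
top [ 0.7176 -0.1762  0.    ]
scene [ 0.7178 -0.1786  0.    ]
scene [ 0.7135 -0.1722  0.2   ]
origin [ 0.5188 -0.0366] ball [0.4959 0.0761 0.113 ]
0.107 [257.6015 148.6262] [258.7438 202.8521]
0.12 [257.6326 144.324 ] [258.7923 198.3478]
0.135 [257.6691 139.2649] [258.8494 193.033 ]
0.15 [257.7065 134.101 ] [258.908  187.5879]
```

```bash
python3 -m pendant '[[0.022,0.028,0,0],[0.022,0.028,0,0],[0,0,-0.01,0],[0,0,-0.035,0],[0,0,-0.035,0],[0,0,0,0]]' 0.0
python3 - <<'E'
from h import *
im=camera('wrist'); cv2.imwrite('pics/w2.png',im[:,:,::-1])
E
```

```text
time_s: 2.7
eef_pos: [0.5034, -0.1588, 0.1476]
eef_rot: [0.002, 0.996, 0.094, 0.003]
contact_force: [-0.0, 0.9, -2.4]
grip_width: 0.006
```

View pics/w2.png

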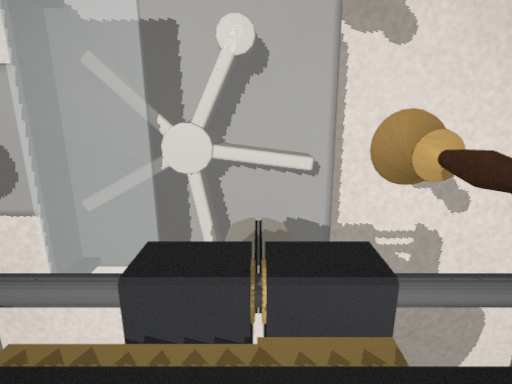

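```bash
python3 -m pendant '[[0,0.001,-0.025,0],[0,0.001,-0.025,0],[0,0,-0.012,0],[0,0,-0.004,0],[0,0,0,0]]' 0.0
cat > plan.py <<'E'
# waypoints of finger centre at radius r, local angles
from h import *
import sys
W0=np.array([.533,-.105]);yaw=.197
def loc(p): 
    d=np.array(p[:2])-W0; a=np.arctan2(d[1],d[0])-yaw; return np.degrees(a),np.hypot(*d)
def wp(deg,r): a=np.radians(deg)+yaw; return W0+r*np.array([np.cos(a),np.sin(a)])
if __name__=='__main__':
    s=read_state();p=s['eef_pos'];print(p,loc(p),s['time_s'])
    r=float(sys.argv[1]);prev=p[:2]
    for d in map(float,sys.argv[2:]):
        q=wp(d,r);print(d,q.round(4),(q-prev).round(4));prev=q
E
python3 plan.py .060 -122 -112 -102 -92 -82 -72 -62 -52 -42 -32 -22 -12 -6
```

```text
time_s: 3.17
eef_pos: [0.5063, -0.1621, 0.0932]
eef_rot: [0.005, 0.996, 0.091, 0.008]
contact_force: [-0.1, -0.5, 0.3]
grip_width: 0.005
[ 0.50632719 -0.16213288  0.09324251] (np.float64(-126.31305692562096), np.float64(0.06305239678896944)) 3.1667
-122.0 [ 0.5118 -0.1611] [0.0055 0.001 ]
-112.0 [ 0.5218 -0.164 ] [ 0.0101 -0.0028]
-102.0 [ 0.5323 -0.165 ] [ 0.0104 -0.001 ]
-92.0 [ 0.5427 -0.1642] [0.0104 0.0008]
-82.0 [ 0.5528 -0.1616] [0.0101 0.0026]
-72.0 [ 0.5624 -0.1573] [0.0095 0.0043]
-62.0 [ 0.571  -0.1514] [0.0086 0.0059]
-52.0 [ 0.5785 -0.1441] [0.0075 0.0073]
-42.0 [ 0.5846 -0.1356] [0.0061 0.0085]
-32.0 [ 0.5891 -0.1262] [0.0045 0.0094]
-22.0 [ 0.592  -0.1162] [0.0028 0.0101]
-12.0 [ 0.593  -0.1057] [0.001  0.0104]
-6.0 [ 0.5927 -0.0995] [-0.0003  0.0063]
```

```bash
python3 -m pendant '[[0,0,-0.008,0],[0,0,-0.006,0],[0.009,0,-0.001,0],[0.010,-0.001,0,0],[0.010,-0.001,0,0],[0.010,0.001,0,0],[0,0,0,0]]' 0.0
python3 plan.py .060 -82 -72 -62 -52 -42 -32 -22 -12 -6
```

```text
time_s: 3.75
eef_pos: [0.551, -0.1646, 0.0825]
eef_rot: [0.006, 0.996, 0.091, 0.01]
contact_force: [-1.3, -0.1, -0.3]
grip_width: 0.003
[ 0.55098558 -0.16462548  0.08252345] (np.float64(-84.50172139180647), np.float64(0.062279044903937646)) 3.75
-82.0 [ 0.5528 -0.1616] [0.0018 0.003 ]
-72.0 [ 0.5624 -0.1573] [0.0095 0.0043]
-62.0 [ 0.571  -0.1514] [0.0086 0.0059]
-52.0 [ 0.5785 -0.1441] [0.0075 0.0073]
-42.0 [ 0.5846 -0.1356] [0.0061 0.0085]
-32.0 [ 0.5891 -0.1262] [0.0045 0.0094]
-22.0 [ 0.592  -0.1162] [0.0028 0.0101]
-12.0 [ 0.593  -0.1057] [0.001  0.0104]
-6.0 [ 0.5927 -0.0995] [-0.0003  0.0063]
```

```bash
python3 -m pendant '[[0.010,0.006,0,0],[0.009,0.006,0,0],[0.008,0.007,0,0],[0.006,0.008,0,0],[0.005,0.009,0,0],[0.003,0.010,0,0],[0,0,0,0]]' 0.0
python3 plan.py .060 -32 -22 -12 -6
python3 - <<'E'
from h import *
im=camera('top'); cv2.imwrite('pics/t3.png',cv2.resize(im[100:290,180:420,::-1],None,fx=3,fy=3,interpolation=cv2.INTER_CUBIC))
E
```

```text
time_s: 4.33
eef_pos: [0.5963, -0.1151, 0.0824]
eef_rot: [0.007, 0.996, 0.091, 0.01]
contact_force: [0.5, -0.1, -0.3]
grip_width: 0.008
[ 0.59626574 -0.11506283  0.08241113] (np.float64(-20.324828039182666), np.float64(0.06406102372344537)) 4.3333
-32.0 [ 0.5891 -0.1262] [-0.0071 -0.0112]
-22.0 [ 0.592  -0.1162] [0.0028 0.0101]
-12.0 [ 0.593  -0.1057] [0.001  0.0104]
-6.0 [ 0.5927 -0.0995] [-0.0003  0.0063]
```

View pics/t3.png

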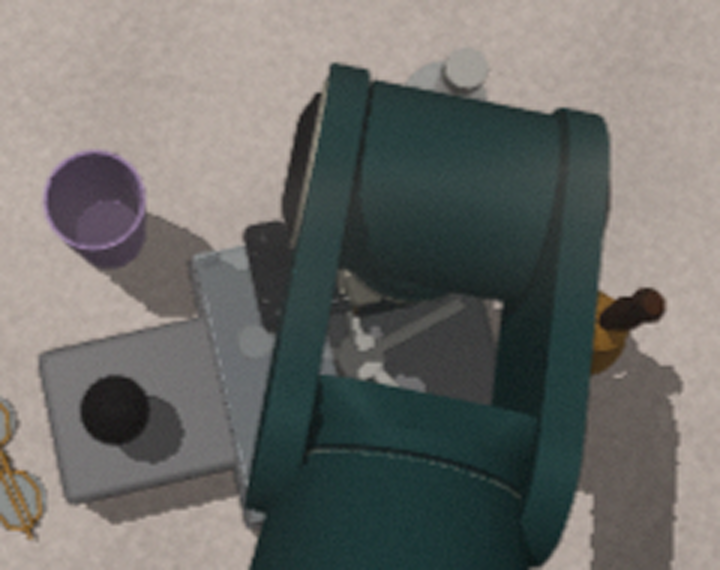

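```bash
python3 - <<'E'
from plan import *
p=ray('top',(180+253/3,100+342/3),.096);print(loc(p))
p=ray('top',(180+463/3,100+303/3),.096);print(loc(p))
E
python3 -m pendant '[[0,-0.006,0.005,0],[0,-0.004,0.03,0],[0,0,0.03,0],[-0.01,-0.02,0.02,0],[-0.03,-0.02,0,0],[0,0,0,0]]' 0.0
python3 - <<'E'
from plan import *
print(loc(read_state()['eef_pos']))
im=camera('wrist'); cv2.imwrite('pics/w4.png',im[:,:,::-1])
E
```

```text
(np.float64(68.98084245696185), np.float64(0.0810424698705889))
(np.float64(-74.91232939340976), np.float64(0.08780179842911878))
time_s: 4.88
eef_pos: [0.5537, -0.1675, 0.1724]
eef_rot: [0.006, 0.996, 0.093, 0.01]
contact_force: [-0.5, 0.3, -0.7]
grip_width: 0.005
(np.float64(-82.96697544315373), np.float64(0.06583891602469731))
```

View pics/w4.png

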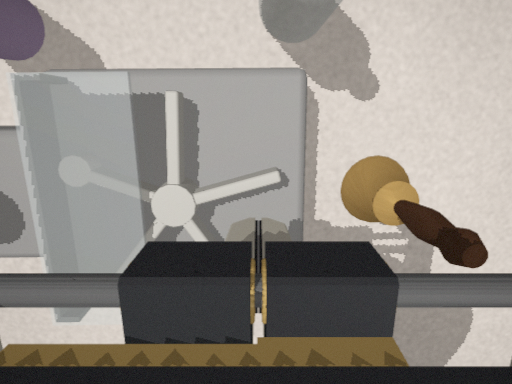

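```bash
python3 -m pendant '[[-0.030,0.003,0,0],[0,0,-0.02,0],[0,0,-0.03,0],[0,0.001,-0.02,0],[0,0,-0.01,0],[0,0,0,0]]' 0.0
python3 plan.py .060 -111
```

```text
time_s: 5.43
eef_pos: [0.5252, -0.1642, 0.0938]
eef_rot: [0.007, 0.996, 0.091, 0.015]
contact_force: [-1.1, 0.3, 0.0]
grip_width: 0.008
[ 0.52516539 -0.16422754  0.0937644 ] (np.float64(-108.82259470937609), np.float64(0.05974346931744891)) 5.4333
-111.0 [ 0.5229 -0.1641] [-0.0023  0.0001]
```

```bash
python3 -m pendant '[[0,0,-0.008,0],[0,0,-0.006,0],[0.008,0,0,0],[0.010,0.001,0,0],[0.010,0.003,0,0],[0.009,0.005,0,0],[0.009,0.006,0,0],[0.007,0.007,0,0],[0.006,0.008,0,0],[0.004,0.008,0,0],[0,0,0,0]]' 0.0
python3 plan.py .060 -42 -32 -22
```

```text
time_s: 6.35
eef_pos: [0.5976, -0.1226, 0.0823]
eef_rot: [0.008, 0.996, 0.091, 0.016]
contact_force: [-1.4, -1.0, -0.1]
grip_width: 0.005
[ 0.59763875 -0.12263713  0.08228999] (np.float64(-26.549300702327745), np.float64(0.06700176537869998)) 6.35
-42.0 [ 0.5846 -0.1356] [-0.0131 -0.013 ]
-32.0 [ 0.5891 -0.1262] [0.0045 0.0094]
-22.0 [ 0.592  -0.1162] [0.0028 0.0101]
```

Now back off, lift and look.

```bash
python3 -m pendant '[[0,-0.006,0.005,0],[0,-0.004,0.03,0],[0,0,0.03,0],[-0.02,-0.02,0.02,0],[-0.03,-0.02,0,0],[-0.02,0,0,0],[0,0,0,0]]' 0.0
python3 - <<'E'
from plan import *
print(loc(read_state()['eef_pos']))
im=camera('wrist'); cv2.imwrite('pics/w5.png',im[:,:,::-1])
E
```

```text
time_s: 6.93
eef_pos: [0.5252, -0.1738, 0.1736]
eef_rot: [0.008, 0.995, 0.094, 0.017]
contact_force: [-1.2, 0.8, 0.3]
grip_width: 0.007
(np.float64(-107.78567034889983), np.float64(0.06925427675353119))
```

View pics/w5.png

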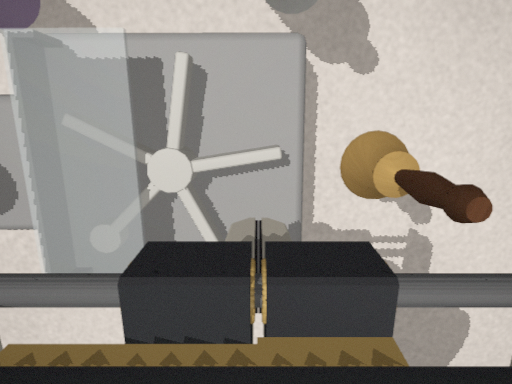

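```bash
python3 - <<'E'
from plan import *
h=ray('wrist',(170,170),.098);print(h)
for uv,k in [((106,238),0),((279,154),2*72),((182,55),3*72),((66,121),4*72)]:
  d=(ray('wrist',uv,.096)-h)[:2]; print(np.hypot(*d),(np.degrees(np.arctan2(d[1],d[0])-yaw)-k+360)%360)
E
python3 plan.py .06 -115
```

```text
[ 0.53524609 -0.10312589  0.098     ]
0.07977626756284316 134.67037679018847
0.08553253046900078 133.50157371414576
0.08502889751730566 134.4102613773016
0.08463206425358236 135.33151899021937
[ 0.52624719 -0.17382982  0.17357135] (np.float64(-106.89055557753912), np.float64(0.06916028263160738)) 6.9833
-115.0 [ 0.5188 -0.1633] [-0.0075  0.0105]
```

```bash
python3 -m pendant '[[-0.009,0.010,0,0],[0,0,-0.02,0],[0,0,-0.03,0],[0,0.001,-0.02,0],[0,0,-0.01,0],[0,0,-0.008,0],[0,0,-0.006,0],[0,0,0,0]]' 0.0
python3 plan.py .060 -111 -100 -90 -80 -70 -63
```

```text
time_s: 7.65
eef_pos: [0.5206, -0.1632, 0.0798]
eef_rot: [0.009, 0.995, 0.094, 0.021]
contact_force: [-0.3, 0.1, -0.7]
grip_width: 0.007
[ 0.52055985 -0.16317599  0.07979901] (np.float64(-113.35741370776338), np.float64(0.05949120630983741)) 7.65
-111.0 [ 0.5229 -0.1641] [ 0.0023 -0.001 ]
-100.0 [ 0.5343 -0.165 ] [ 0.0115 -0.0008]
-90.0 [ 0.5447 -0.1638] [0.0104 0.0011]
-80.0 [ 0.5548 -0.1609] [0.01   0.0029]
-70.0 [ 0.5642 -0.1563] [0.0094 0.0046]
-63.0 [ 0.5702 -0.1521] [0.006  0.0042]
```

```bash
python3 -m pendant '[[0.010,0,0,0],[0.010,0.001,0,0],[0.009,0.003,0,0],[0.008,0.004,0,0],[0.004,0.002,0,0],[0,0,0,0]]' 0.0
python3 plan.py .060 -63 -56
python3 - <<'E'
from plan import *
im=camera('wrist'); cv2.imwrite('pics/w6.png',im[:,:,::-1])
E
```

```text
time_s: 8.15
eef_pos: [0.5672, -0.1527, 0.0825]
eef_rot: [0.009, 0.995, 0.093, 0.022]
contact_force: [-1.6, -0.8, 0.8]
grip_width: 0.008
[ 0.56723008 -0.15268371  0.08247888] (np.float64(-65.61433333459995), np.float64(0.05869782558285145)) 8.15
-63.0 [ 0.5702 -0.1521] [0.0029 0.0006]
-56.0 [ 0.5756 -0.1472] [0.0055 0.0049]
```

View pics/w6.png

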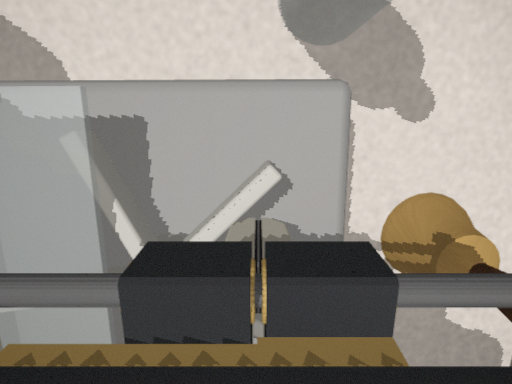

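```bash
python3 - <<'E'
from plan import *
# centreline of right spoke: end centre (274,173), near hub (200,240)
h=np.array([.5335,-.1045]) 
for a,b in [((274,172),(196,241)),((70,138),(135,250))]:
  P=ray('wrist',a,.096)[:2];Q=ray('wrist',b,.096)[:2]
  d=P-Q; print(P,Q,'dir',np.degrees(np.arctan2(d[1],d[0])-yaw),'from hub',np.degrees(np.arctan2(*(P-h)[::-1])-yaw),np.linalg.norm(P-h))
E
cat > top.py <<'E'
from plan import *
import sys
im=camera('top'); cv2.imwrite(sys.argv[1],cv2.resize(im[150:290,180:420,::-1],None,fx=3.3,fy=3.3,interpolation=cv2.INTER_CUBIC))
E
python3 top.py pics/t6.png
```

```text
[ 0.60382993 -0.15270585] [ 0.56077845 -0.11991388] dir -48.58350505036412 from hub -45.71495961882982 0.0852648996656589
[ 0.60222968 -0.05306553] [ 0.55024065 -0.08948532] dir 23.725057912932588 from hub 25.522401228205894 0.08584447323291283
```

View pics/t6.png

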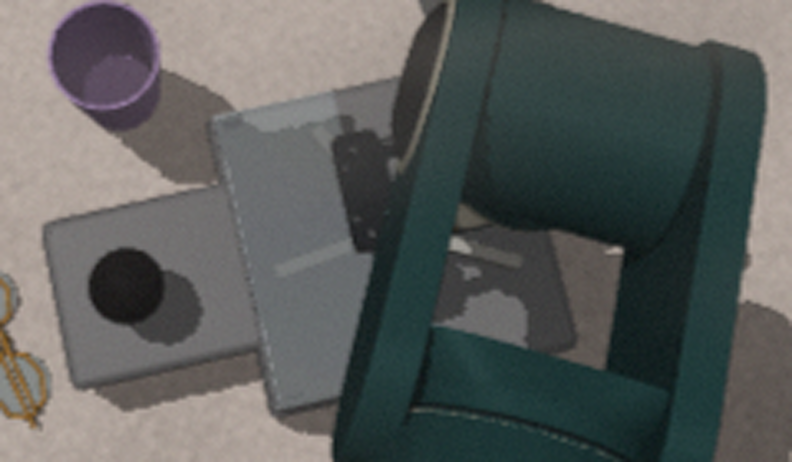

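```bash
python3 -m pendant '[[0.003,0.002,0,0],[0.003,0.002,0,0],[0,0,0,0]]' 0.0
python3 plan.py .060 -56
```

```text
time_s: 8.5
eef_pos: [0.5727, -0.1489, 0.0829]
eef_rot: [0.01, 0.995, 0.093, 0.022]
contact_force: [-1.1, -0.6, 0.0]
grip_width: 0.008
[ 0.57274793 -0.1488554   0.08286353] (np.float64(-59.099972253817874), np.float64(0.059187788249801074)) 8.5
-56.0 [ 0.5756 -0.1472] [0.0029 0.0016]
```

```bash
python3 -m pendant '[[-0.008,-0.006,0.003,0],[-0.005,-0.004,0.03,0],[0,0,0.035,0],[-0.02,-0.01,0.03,0],[-0.04,-0.01,0.01,0],[-0.04,-0.01,0,0],[-0.035,0,0,0],[0,0,0,0]]' 0.0
python3 - <<'E'
from plan import *
im=camera('wrist'); cv2.imwrite('pics/w7.png',im[:,:,::-1])
cv2.imwrite('pics/w7z.png',cv2.resize(im[20:220,80:340,::-1],None,fx=3,fy=3,interpolation=cv2.INTER_CUBIC))
E
```

```text
time_s: 9.17
eef_pos: [0.4167, -0.1903, 0.1966]
eef_rot: [0.011, 0.995, 0.095, 0.024]
contact_force: [-1.4, 0.3, 0.3]
grip_width: 0.011
```

View pics/w7.png

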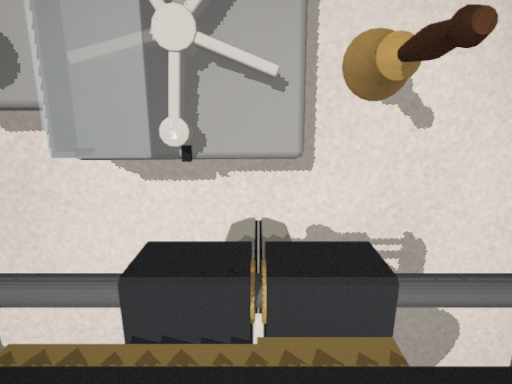

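View pics/w7z.png

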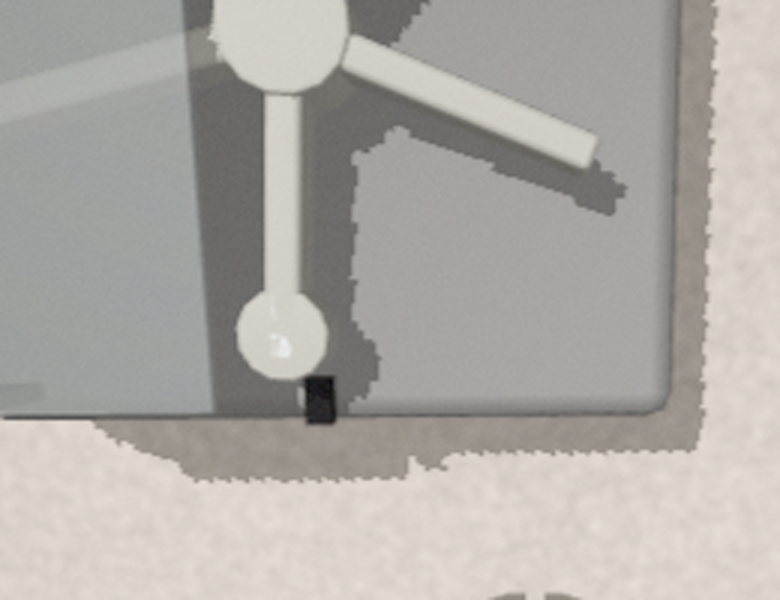

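Run:
```python
from plan import *
h=ray('wrist',(173.3,27.5),.098)
d=ray('wrist',(174,131.7),.096);r=ray('wrist',(186.9,152.5),.076)
s=ray('wrist',(80+590/3,20+150/3),.096)
print(h,d,r)
a=lambda p,q=h: np.degrees(np.arctan2(p[1]-q[1],p[0]-q[0])-yaw)%360
W=[*W0,0]
print('disc',a(d),'ridge',a(r),'spoke2',a(s)-72,np.linalg.norm((d-h)[:2]),np.linalg.norm((r-h)[:2]))
print('W0',a(d,W),a(r,W))
e1=ray('wrist',(60,158),.068);e2=ray('wrist',(295,157.5),.068);print('front edge yaw',np.arctan2(*(e1-e2)[1::-1])-np.pi/2)
e1=ray('wrist',(303,150),.068);e2=ray('wrist',(305,20),.068);print('side yaw',np.arctan2(*(e2-e1)[1::-1]))
```

```text
[ 0.53506386 -0.10299576  0.098     ] [ 0.45593988 -0.11365506  0.096     ] [ 0.43789961 -0.12313396  0.076     ]
disc 176.38522657446626 ridge 180.4220348390631 spoke2 176.73279310854838 0.07983874379544051 0.09922922227303876
W0 175.12109228319122 179.50842448907312
front edge yaw 0.18766074470359784
side yaw 0.20323862926918282
```

```bash
python3 -m pendant '[[0.035,0.008,0,0],[0.035,0.008,0,0],[0.035,0.008,0,0],[0.03,0.006,0,0],[0,0,-0.02,0],[0,0,-0.03,0],[0,0,-0.01,0],[0,0,0,0]]' 0.0
python3 plan.py .059 -77
```

```text
time_s: 9.88
eef_pos: [0.5624, -0.1592, 0.1373]
eef_rot: [0.012, 0.995, 0.093, 0.029]
contact_force: [0.2, 0.6, 0.6]
grip_width: 0.005
[ 0.56237421 -0.15921489  0.13729376] (np.float64(-72.83795972107414), np.float64(0.061661160877572826)) 9.8833
-77.0 [ 0.5573 -0.1588] [-0.0051  0.0004]
```

```bash
python3 -m pendant '[[-0.006,0,-0.015,0],[0,0.001,-0.02,0],[0,0.001,-0.014,0],[0,0,-0.006,0],[0,0,0,0],[0,0,0,0]]' 0.0
python3 plan.py .0592 -55.7
```

```text
time_s: 10.38
eef_pos: [0.5575, -0.1582, 0.0856]
eef_rot: [0.013, 0.995, 0.093, 0.031]
contact_force: [-0.7, 0.1, 0.4]
grip_width: -0.0
[ 0.55749729 -0.15819327  0.08557066] (np.float64(-76.55961016959479), np.float64(0.05856313796189266)) 10.3833
-55.7 [ 0.5753 -0.1464] [0.0178 0.0118]
```

```bash
python3 -m pendant '[[0.007,0.004,-0.002,0],[0.006,0.004,0,0],[0.002,0.002,0,0],[0,0,0,0]]' 0.0
python3 plan.py .0592 -55.7
```

```text
time_s: 10.72
eef_pos: [0.5754, -0.1479, 0.0871]
eef_rot: [0.014, 0.995, 0.093, 0.033]
contact_force: [-1.6, -1.1, 0.3]
grip_width: 0.003
[ 0.5754132  -0.14793444  0.08705512] (np.float64(-56.63718727712898), np.float64(0.06035101838350762)) 10.7167
-55.7 [ 0.5753 -0.1464] [-0.0001  0.0015]
```

```bash
python3 -m pendant '[[-0.008,-0.006,0.003,0],[-0.005,-0.004,0.03,0],[0,0,0.035,0],[-0.02,-0.01,0.03,0],[-0.04,-0.01,0.02,0],[-0.04,-0.01,0.01,0],[-0.04,0,0,0],[0,0,0,0]]' 0.0
python3 - <<'E'
from plan import *
im=camera('wrist'); cv2.imwrite('pics/w8.png',im[:,:,::-1])
cv2.imwrite('pics/w8z.png',cv2.resize(im[0:200,80:340,::-1],None,fx=3,fy=3,interpolation=cv2.INTER_CUBIC))
E
```

```text
time_s: 11.38
eef_pos: [0.418, -0.1876, 0.2192]
eef_rot: [0.015, 0.995, 0.095, 0.032]
contact_force: [0.0, 1.4, 0.9]
grip_width: 0.007
```

View pics/w8z.png

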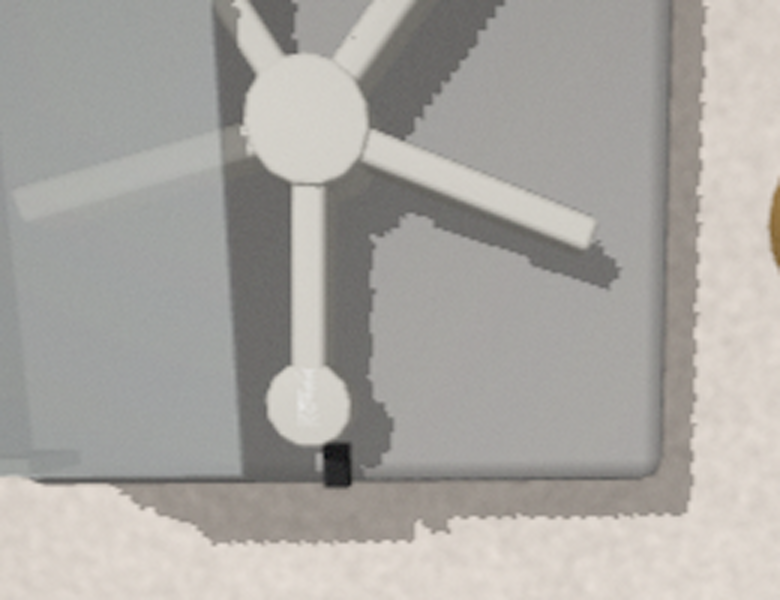

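```bash
cat > ang.py <<'E'
from plan import *
def run(hub,disc,ridge,spoke,ox,oy,f=3.):
    P=lambda uv,z: ray('wrist',(ox+uv[0]/f,oy+uv[1]/f),z)
    h=P(hub,.098);d=P(disc,.096);r=P(ridge,.076);s=P(spoke,.096)
    a=lambda p:np.degrees(np.arctan2(p[1]-h[1],p[0]-h[0])-yaw)%360
    print(h,d,r,'disc',a(d),'ridge',a(r),'spoke',a(s)-72,np.linalg.norm((d-h)[:2]),np.linalg.norm((r-h)[:2]))
E
python3 - <<'E'
from ang import *
run((306,119),(308,404),(337,461),(589,232),80,0)
P=lambda uv,z: ray('wrist',(80+uv[0]/3,uv[1]/3),z)
a=P((640,477),.068);b=P((100,481),.068);print(np.arctan2(*(b-a)[1::-1])-np.pi/2)
a=P((660,440),.068);b=P((671,0),.068);print(np.arctan2(*(b-a)[1::-1]))
E
```

```text
[ 0.53575666 -0.10314606  0.098     ] [ 0.45657655 -0.11472236  0.096     ] [ 0.43867849 -0.12283052  0.076     ] disc 177.03056484218686 ridge 180.1751441812021 spoke 177.25895857127364 0.08002187343742487 0.09905376770030411
0.19268971561524562
0.18988293926579516
```

```bash
python3 -m pendant '[[0.036,0.008,0,0],[0.036,0.008,-0.005,0],[0.034,0.007,-0.01,0],[0.02,0.003,-0.03,0],[0,0,-0.03,0],[0,0,-0.03,0],[0,0,-0.01,0],[0,0,0,0]]' 0.0
python3 plan.py .059 -77
```

```text
time_s: 12.1
eef_pos: [0.5537, -0.1605, 0.1022]
eef_rot: [0.016, 0.995, 0.094, 0.037]
contact_force: [0.3, 0.1, -0.7]
grip_width: 0.007
[ 0.55368282 -0.16050176  0.10221925] (np.float64(-80.84927552021152), np.float64(0.05923026264737413)) 12.1
-77.0 [ 0.5573 -0.1588] [0.0036 0.0017]
```

```bash
python3 -m pendant '[[0.002,0.001,-0.014,0],[0.004,0.003,-0.007,0],[0.006,0.004,0,0],[0.006,0.004,0,0],[0,0,0,0]]' 0.0
python3 plan.py .06 -53.5
```

```text
time_s: 12.52
eef_pos: [0.5748, -0.1485, 0.086]
eef_rot: [0.017, 0.995, 0.094, 0.038]
contact_force: [-0.5, -0.2, -1.1]
grip_width: 0.007
[ 0.57484437 -0.14852933  0.08603271] (np.float64(-57.41793057039003), np.float64(0.06038008175570422)) 12.5167
-53.5 [ 0.5774 -0.1453] [0.0026 0.0032]
```

```bash
python3 -m pendant '[[0.002,0.002,0,0],[0.001,0.001,0,0],[0,0,0,0]]' 0.0
python3 plan.py .06 -53.5
```

```text
time_s: 12.77
eef_pos: [0.5794, -0.1455, 0.089]
eef_rot: [0.018, 0.995, 0.094, 0.04]
contact_force: [-0.6, -0.5, 0.7]
grip_width: 0.0
[ 0.57937802 -0.14545624  0.08902311] (np.float64(-52.38594996692154), np.float64(0.061543708277337315)) 12.7667
-53.5 [ 0.5774 -0.1453] [-0.0019  0.0001]
```

```bash
python3 -m pendant '[[-0.008,-0.006,0.003,0],[-0.005,-0.004,0.03,0],[0,0,0.035,0],[-0.02,-0.01,0.03,0],[-0.04,-0.01,0.02,0],[-0.04,-0.01,0.01,0],[-0.04,0,0,0],[0,0,0,0]]' 0.0
python3 - <<'E'
from plan import *
im=camera('wrist'); cv2.imwrite('pics/w9.png',im[:,:,::-1])
cv2.imwrite('pics/w9z.png',cv2.resize(im[0:200,80:340,::-1],None,fx=3,fy=3,interpolation=cv2.INTER_CUBIC))
E
```

```text
time_s: 13.43
eef_pos: [0.4213, -0.1856, 0.2216]
eef_rot: [0.019, 0.994, 0.096, 0.04]
contact_force: [-1.0, 0.4, -0.7]
grip_width: 0.007
```

View pics/w9z.png

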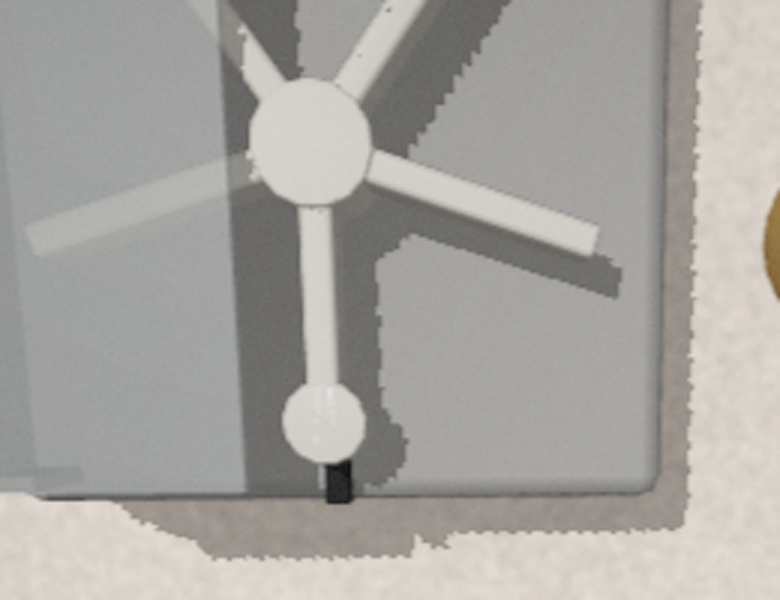

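Run:
```python
from ang import *
run((310,142),(324,422),(339,479),(591,240),80,0)
# ball
b=ray('top',(218,236.5),.113);b2=ray('scene',(292.5,171.5),.113);print(b,b2)
o=W0+.185*np.array([-np.sin(yaw),np.cos(yaw)]);print(o)
for e in [b[:2],o]: print(e-read_state()['eef_pos'][:2])
```

```text
[ 0.53584344 -0.10304015  0.098     ] [ 0.45721826 -0.11861668  0.096     ] [ 0.4382682  -0.12298601  0.076     ] disc 179.91857277850886 ridge 180.26569872198263 spoke 179.76578629677812 0.08015327341097066 0.09959299091453817
[0.4985355  0.07744162 0.113     ] [0.49588683 0.07768911 0.113     ]
[0.49679028 0.07642176]
[0.07510616 0.26333486]
[0.07336094 0.26231501]
```

```bash
python3 - <<'E'
from h import *
print(np.round(read_state()['qpos'],3))
E
python3 -m pendant '[[0.009,0.036,0.005,0.1],[0.009,0.036,0,0.12],[0.009,0.036,0,0.12],[0.009,0.036,0,0.12],[0.009,0.036,0,0.12],[0.009,0.036,0,0.12],[0.009,0.036,0,0.12],[0,0,0,0.12],[0,0,0,0.12],[0,0,0,0.12],[0,0,0,0.12],[0,0,0,0.12]]' 0.08
python3 - <<'E'
from h import *
print(np.round(read_state()['qpos'],3))
E
```

```text
[-0.477 -0.426  1.919  0.013  1.56   0.903]
time_s: 14.48
eef_pos: [0.4883, 0.0807, 0.2261]
eef_rot: [-0.015, 0.676, 0.735, 0.045]
contact_force: [-0.4, -0.5, 0.1]
grip_width: 0.817
[ 0.061 -0.32   1.835  0.084  1.583 -0.02 ]
```

Run:
```python
from h import *
im=camera('wrist'); cv2.imwrite('pics/w10.png',im[:,:,::-1])
for d in search_frame('wrist','ball_center')[:2]: print(d['score'],toworld('wrist',d['position']))
for p in [(.497,.077,.113),(.4985,.0774,.113)]: print(proj('wrist',p))
```

```text
0.77 [0.49685151 0.08021442 0.13154966]
[262.39856272 198.62663776]
[264.06089494 198.31005717]
```

View pics/w10.png

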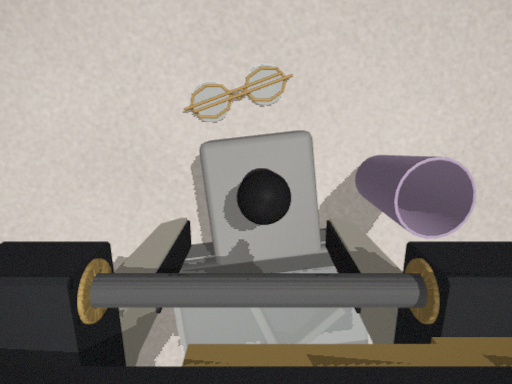

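```bash
python3 -m pendant '[[0.010,0,-0.02,0],[0,0,-0.035,0],[0,0,-0.035,0],[0,0,-0.02,0],[0,0,-0.01,0],[0,0,0,0]]' 0.08
```

```text
time_s: 15.08
eef_pos: [0.5, 0.0805, 0.1024]
eef_rot: [-0.014, 0.688, 0.724, 0.046]
contact_force: [0.0, -0.6, 0.0]
grip_width: 0.861
```

```bash
python3 -m pendant '[[-0.001,0,-0.006,0],[0,0,-0.002,0],[0,0,0,0]]' 0.08
python3 -m pendant '[[0,0,0,0],[0,0,0,0],[0,0,0,0],[0,0,0,0],[0,0,0,0]]' 0.0
```

```text
time_s: 15.33
eef_pos: [0.5, 0.0806, 0.0962]
eef_rot: [-0.013, 0.69, 0.722, 0.047]
contact_force: [-0.7, 0.6, -0.3]
grip_width: 0.855
time_s: 15.75
eef_pos: [0.501, 0.0807, 0.0999]
eef_rot: [-0.012, 0.69, 0.722, 0.048]
contact_force: [-29.0, -1.6, 5.8]
grip_width: 0.55
```

```bash
python3 -m pendant '[[0,0,0,0],[-0.003,0,-0.003,0],[0,0,-0.004,0],[0,0,0,0]]' 0.08
```

```text
time_s: 16.08
eef_pos: [0.4976, 0.0807, 0.0927]
eef_rot: [-0.012, 0.69, 0.722, 0.048]
contact_force: [0.0, -0.0, -0.6]
grip_width: 0.788
```

```bash
python3 -m pendant '[[0,0,0,0],[0,0,0,0],[0,0,0,0],[0,0,0,0]]' 0.0
```

```text
time_s: 16.42
eef_pos: [0.4976, 0.0807, 0.0924]
eef_rot: [-0.012, 0.69, 0.722, 0.048]
contact_force: [-0.3, -0.6, 0.7]
grip_width: 0.602
```

```bash
python3 -m pendant '[[0,0,0,0],[0,0,0,0]]' 0.0
```

```text
time_s: 16.58
eef_pos: [0.4998, 0.0807, 0.0929]
eef_rot: [-0.01, 0.69, 0.722, 0.05]
contact_force: [1.9, 0.2, -4.4]
grip_width: 0.523
```

```bash
python3 -m pendant '[[0,0,0,-0.06],[0,0,0,-0.1],[0,0,0,-0.1],[0,0,0,-0.1],[0,0,0,-0.1]]' 0.0
python3 top.py pics/t11.png
```

```text
time_s: 17.0
eef_pos: [0.5009, 0.08, 0.0929]
eef_rot: [0.003, 0.841, 0.539, 0.052]
contact_force: [3.3, -2.0, -2.1]
grip_width: 0.529
```

View pics/t11.png

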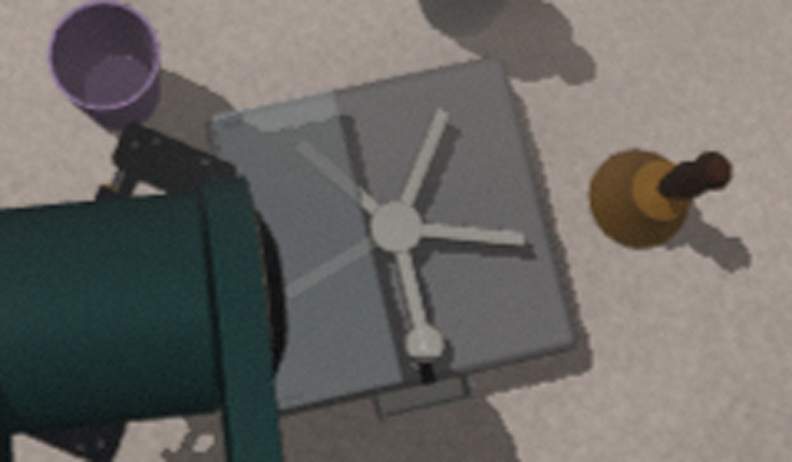

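```bash
python3 -m pendant '[[0,0,0,-0.1],[-0.001,0,0,-0.1],[0,0,0,-0.1],[0,0,0,-0.1],[-0.001,0,0,-0.1],[0,0,0,-0.1],[0,0,0,-0.1],[0,0,0,-0.08]]' 0.0
python3 -c "
from h import *
s=read_state();q=s['eef_rot'];print(2*np.arctan2(q[2],q[1]),s['moment'])"
```

```text
time_s: 17.72
eef_pos: [0.5017, 0.0779, 0.0929]
eef_rot: [0.026, 0.984, 0.167, 0.048]
contact_force: [0.3, -4.9, -0.2]
grip_width: 0.527
0.3368022304902738 [0.13979522 0.29552785 0.02114829]
```

```bash
python3 -m pendant '[[0,0,0,-0.06],[0,0,0,-0.06],[0,0,0,-0.05],[0,0,0,-0.05],[0,0,0,-0.05],[0,0,0,0]]' 0.0
python3 -c "
from h import *
s=read_state();q=s['eef_rot'];print(2*np.arctan2(q[2],q[1]),s['moment'])"
python3 top.py pics/t12.png
```

```text
time_s: 18.22
eef_pos: [0.5021, 0.0769, 0.093]
eef_rot: [0.034, 0.998, 0.033, 0.043]
contact_force: [-0.8, -0.3, 0.1]
grip_width: 0.525
0.06634261302407853 [-0.00158027  0.08007157 -0.16224139]
```

View pics/t12.png

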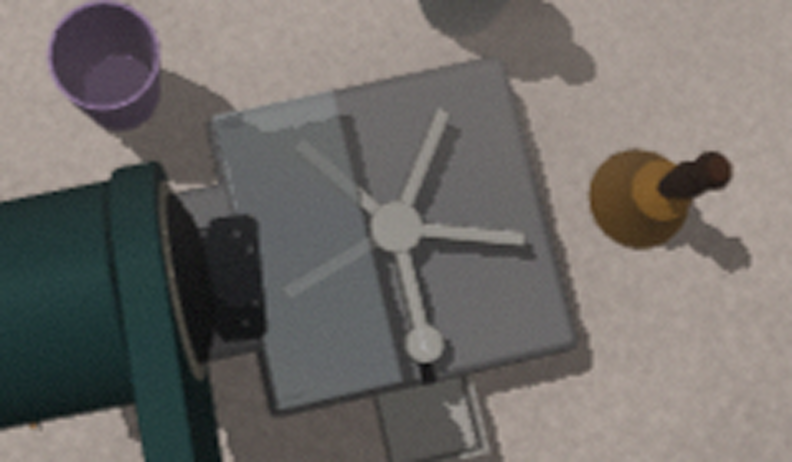

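Run:
```python
from plan import *
im=camera('top'); cv2.imwrite('pics/t13.png',cv2.resize(im[230:310,260:360,::-1],None,fx=6,fy=6,interpolation=cv2.INTER_CUBIC))
for ext in (.04,.048,.056):
  for z in (.04,):
    for y in (-.036,-.104):
      R=np.array([[np.cos(yaw),-np.sin(yaw)],[np.sin(yaw),np.cos(yaw)]])
      o=np.array([.5345,-.104])+R@np.array([-.107-ext,y+.07])
      u=proj('top',[*o,z]);print(ext,y,(u-[260,230])*6)
```

```text
0.04 -0.036 [226.92214684 335.91373689]
0.04 -0.104 [397.51854486 295.68282555]
0.048 -0.036 [231.90482802 356.72964004]
0.048 -0.104 [402.72607524 316.36849096]
0.056 -0.036 [236.90173585 377.60497716]
0.056 -0.104 [407.94842198 337.11301081]
```

View pics/t13.png

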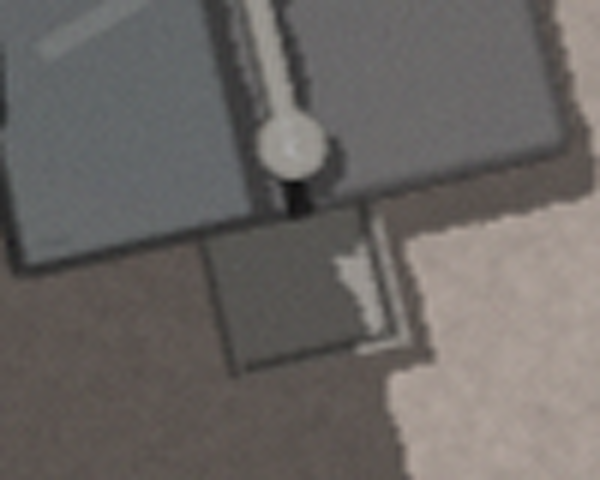

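```bash
python3 -m pendant '[[0,0,0,-0.08],[0,0,0,-0.08],[0,0,0,0]]' 0.0
python3 -c "
from h import *
s=read_state();q=s['eef_rot'];print(2*np.arctan2(q[2],q[1]),s['moment'])"
python3 -m pendant '[[0,0,0,0],[0,0,0,0],[0,0,0,0],[0,0,0,0]]' 0.085
```

```text
time_s: 18.57
eef_pos: [0.5024, 0.0764, 0.0933]
eef_rot: [0.038, 0.998, -0.043, 0.041]
contact_force: [-1.8, -0.9, 1.2]
grip_width: 0.525
-0.08712080122616209 [-0.00603661  0.39081288 -0.16771664]
time_s: 18.9
eef_pos: [0.5022, 0.0767, 0.0933]
eef_rot: [0.037, 0.998, -0.038, 0.041]
contact_force: [0.1, -0.1, -0.6]
grip_width: 0.765
```

```bash
python3 -m pendant '[[0,0,0.01,0],[0,0,0.02,0],[0,0,0.035,0],[0,0,0.04,0],[0,0,0.04,0],[-0.02,0.03,0.01,0],[-0.02,0.03,0,0],[-0.02,0.03,0,0],[0,0,0,0],[0,0,0,0]]' 0.085
python3 - <<'E'
from plan import *
im=camera('top'); cv2.imwrite('pics/t14.png',im[:,:,::-1])
im=camera('scene'); cv2.imwrite('pics/s14.png',im[:,:,::-1])
im=camera('wrist'); cv2.imwrite('pics/w14.png',im[:,:,::-1])
E
```

```text
time_s: 19.73
eef_pos: [0.4365, 0.169, 0.2633]
eef_rot: [0.035, 0.998, -0.035, 0.042]
contact_force: [0.5, 0.3, 0.3]
grip_width: 0.913
```

View pics/t14.png

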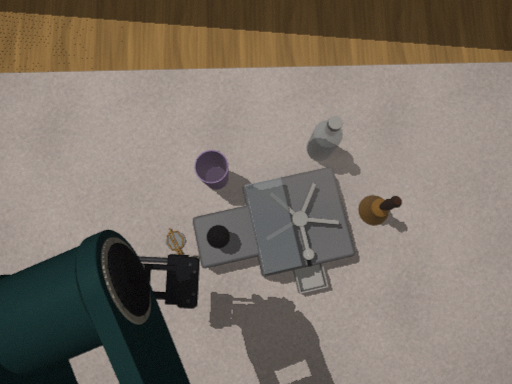

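View pics/s14.png

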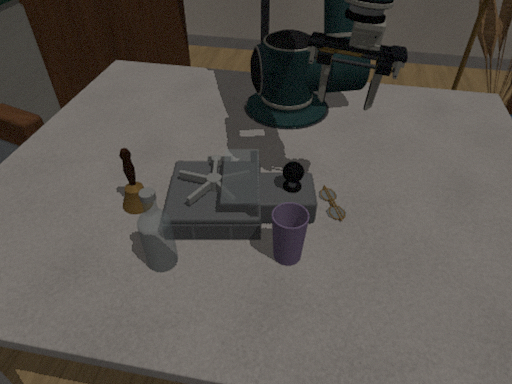

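View pics/w14.png

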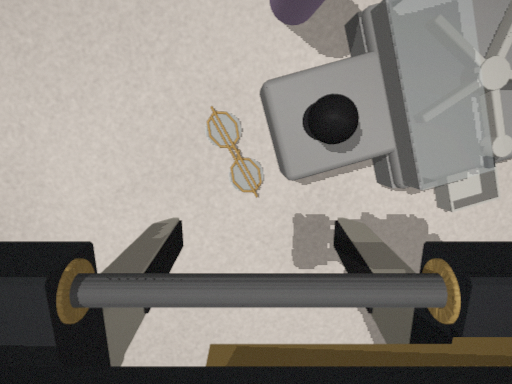

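Run:
```python
from plan import *
im=cv2.imread('pics/t14.png'); cv2.imwrite('pics/t14z.png',cv2.resize(im[200:310,250:370],None,fx=5,fy=5,interpolation=cv2.INTER_CUBIC))
R=np.array([[np.cos(yaw),-np.sin(yaw)],[np.sin(yaw),np.cos(yaw)]])
for ext in (.052,.056):
  for y in (-.036,-.104):
      o=np.array([.5345,-.104])+R@np.array([-.107-ext,y+.07])
      print(ext,(proj('top',[*o,.04])-[250,200])*5)
```

```text
0.052 [245.33458317 455.96655288]
0.052 [387.77949385 422.27781533]
0.056 [247.41811321 464.6708143 ]
0.056 [389.95701832 430.92750901]
```

View pics/t14z.png

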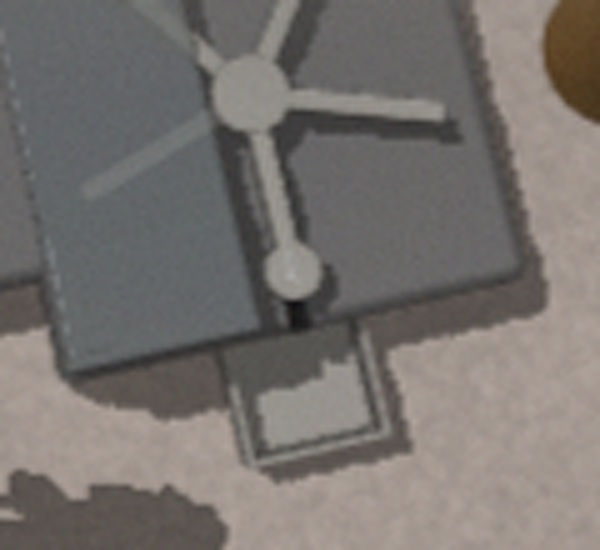

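```bash
python3 -c "
from cell import *
print(sign_off(), read_state()['time_s'])"
```

```text
the job is handed in; nothing more can be done
the job is handed in; nothing more can be done
```

The star wheel is at the ridge, the ball dial has been turned to its stop with the tray fully out, and the job is handed in at about 20 s of the 64 s.

- **Wheel:** I pushed it anticlockwise in three spoke strokes and two small nudges. Before I touched the dial, the wrist camera put the disc spoke at 179.9° and the ridge at 180.3°. That is about 0.4° short of the ridge, not past it. The last top picture shows the disc still at the ridge.
- **Dial:** My first grip sat about 6 mm above the ball's middle, so I opened and gripped again lower. I then turned the gripper about 1.7 rad clockwise, past the 1.4 rad stop, so it slipped on the ball at the end. The tray's front corners are within about 1 mm of where 56 mm of travel puts them.
- **Surroundings:** I let go and lifted clear. The bell, tumbler, bottle and glasses look unmoved in the last pictures. The highest tool force reported after a move was about 30 N, during the first off-centre grip.
- **Tool tilt:** The tool tilted about 5° over the many short moves, and I could not correct that through the interface. It had no visible effect.

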